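# Find the spindle's flat and hold the collar on it

### The job

With the fingers, turn the upright spindle of the green polishing machine until its blue-marked set-screw flat squarely faces the brass key guide. Then slide the brass collar down over the spindle with its black set-screw on that flat, so that the screw points at the key guide, and push it fully down against the springy copper sleeve. Finish while still gripping the collar and holding it down there, since it springs up when let go, and leave the tin, the graver and the ring box alone.

Things in the scene. Friction and masses are not known exactly. Their poses are not given: they have to be found in the camera images.
- machine: green machine fixed to the bench: housing 160 x 120 mm (x -65 to +95 mm), top 60 mm above the bench. Origin on the bench under the spindle's axis, z up, +x towards the brass key guide: a block 24 x 22 x 30 mm high on the housing, near face 64 mm from the axis; its thin hex key ends 58 mm from the axis. A dark boss 40 mm wide and 10 mm high surrounds the spindle's foot
- spindle: upright steel spindle, 24 mm in diameter; turns endlessly about its axis with friction (0.06 N m) and stays put. One flat, marked blue, runs down from the top, 8 mm from the axis, 18 mm wide: across it the fingers measure 20 mm, elsewhere up to 24, and closed squarely on it they pull it parallel to the pads. Origin on the axis, 60 mm above the bench; z up, +x towards the flat
- flat (a point): point in the middle of the spindle's flat: 8 mm from the axis, 45 mm above the housing's top; x points out of the flat
- spindle_top (a point): centre of the spindle's top end, 62 mm above the housing's top (122 mm above the bench), edge chamfered 3 mm; a blue line on it points to the flat. The spindle is bare from here down to the copper sleeve, 43 mm below
- sleeve (a joint): how far the copper sleeve around the spindle (34 mm in diameter, top 19 mm above the housing's top when free) is pressed down, in m: 0 free, 0.007 fully down. Sprung: it starts to move at 4 N and is fully down at about 10 N; the collar's weight alone does not move it
- collar: loose brass collar lying flat: ring, 50 mm outside diameter, 27 mm bore, 24 mm high, about 0.22 kg. Origin at the centre of its underside, z up, +x towards its set-screw. The screw's nose, 6 mm wide, 8 to 16 mm above the underside, reaches to 9.2 mm from the axis, so it passes the spindle only over the flat. Fully down, its underside is 12 mm above the housing's top
- setscrew (a point): outer end of the collar's black set-screw head (9 mm in diameter): 33 mm from the collar's axis, 12 mm above its underside
- tin: bystander: round aluminium tin, 74 mm in diameter, 34 mm high; origin at the centre of its underside
- graver: bystander: graver with a wooden handle, 200 mm long, lying along its x axis
- ringbox: bystander: dark red ring box, 61 x 61 x 44 mm; origin at the centre of its underside
Not all that is in view belongs to the job. Several things look just like the collar: the one meant starts farthest from the robot's base.

How it is judged:
By the outcome, as a careful person would: the job done as asked, in the order asked, and still so for the second after the job is handed in, while the arm keeps its last pose, push and grip.
It also fails if it takes over 67 s, if anything falls off the work surface, if the arm or the gripper's body presses on something with over 40 N, if the wrist force passes 120 N, or if a joint passes its speed limit or range.

### The arm

A 7-joint arm with a two-finger parallel gripper is mounted at the origin on the work surface. World frame = base frame: x ahead of the robot, y to its left, z up, the work surface at z = 0. Lengths are in m, angles in rad, forces in N, time in s.
With the tool pointing down it reaches from about 0.425 to 0.825 m from the base axis. Payload 3.6 kg.
Tool frame: the origin (TCP) lies on the front face of the gripper's body, between the roots of the fingers; the fingertips stand 84 mm ahead of it and the grasp point (between the pads) lies 65 mm ahead of it; z points along the fingers, y is the line along which they close (so a half turn about z gives the same grasp; the last joint's range is limited). The gripper opens to 93 mm and grips with 3 to 60 N. Pads are 15 mm wide; open, the fingers measure 128 mm over their backs; the gripper's body (75 mm by 188 mm) begins 65 mm behind the grasp point.
Start: joints at [1.131, 0.615, -0.013, 1.423, 0.008, 1.103, -0.04], TCP at [0.261, -0.595, 0.303] pointing down, gripper open.
Joint ranges: [-3.12, 3.12], [-0.3, 2.06], [-1.34, 1.32], [0.26, 2.42], [-1.36, 4.5], [0.01, 1.98], [-2.84, 2.84]. Speed limits (rad/s): [2.79, 2.79, 3.14, 3.14, 3.14, 3.14, 3.14].

### API

Orientations are given as a unit quaternion [x, y, z, w].
In Python, from bench import bot gives the robot as it stands. The module is installed in compiled form; this text tells all that it offers.
- The arm moves only by the shell command python3 -m handwheel 'ROWS' [FORCE]. ROWS is JSON, a list of rows, each an object of numbers: "tx", "ty", "tz": the shift along the world's x, y, z each as a share of 3 cm, from -1 to 1; "spin": the turn about the world's z as a share of 8 degrees, from -1 to 1; "gripper": the closure, from 0 (fully open) to 1 (shut). In form: [{"tx": .., "ty": .., "tz": .., "spin": .., "gripper": ..}, ...]. A call has 1 to 10 rows; each row shifts and turns the commanded pose from where the row before left it; what a row does not reach is not made up. A row lasts 1/8 s, in which the tool goes at most 62.5 mm and 10.7 degrees, less where a joint would pass 70% of its speed; a pose out of reach is approached as far as the arm can. A call with a number of a shift or a turn outside -1 to 1 is refused whole. A call with a gripper value outside its range is refused whole. The fingers move at their own pace and stop on an object; FORCE is the grip in N (left out, the last holds). Time passes only in rows, so rows that do not move let the fingers close. It gives the time, the measured TCP pose, the force, the opening and the grip force at its end, in the units of the state.
- bot.state(): the state, without advancing time (a new reading comes with each control period).
- bot.read_camera(name): name is "scene" or "top" or "wrist"; returns (picture, depth): 400x640x3 uint8, red, green, blue; 400x640 float32, m along the optical axis (not along the pixel's ray), 0 where there is no reading.
- bot.camera_model(name): a dict with "mtx" (3x3 intrinsics, pixels), "R" (3x3) and "t" (3): a world point X has camera coordinates R X + t. Camera axes: x right, y down, z forward; pixel columns grow to the right and rows downward; lengths in m; the calibration is good to about 2 mm. The wrist camera is an equidistant fisheye: a pixel r from the principal point sees the ray r / f radians off the axis. A picture is of the moment at which its call begins: read the wrist's pose just before it. camera_model takes no time and is no camera call; for the wrist camera it gives the pose at the moment of the call.
- bot.close_job(): hands the job in; it is judged then, once.
The state is a dict: "time": time; "joint_positions": joint angles; "joint_velocities": joint speeds; "joint_efforts": joint torques, N m; "ee_pos": TCP position; "tool_rot": TCP orientation; "force": force on the tool from outside, world axes, zero at the start; "moment": the same for the moment, N m; "width": finger opening in m; "grip_force": force on a finger pad.
Only numpy, scipy, OpenCV 4.12 (cv2) and the standard library are available. Lean on these libraries where they do the work, as an engineer would, in place of code of your own. Each camera call takes 0.05 s, during which the arm holds its last target. There are 200 camera calls.

## Working session

There is one attempt and no reset: what is moved stays moved. The work goes in short steps, Python scripts to look and compute and a shell command to move; the robot and the scene stay as the last step left them, time stands still between calls to the robot, and variables do not carry over. Pictures are saved under pics/ and viewed, at most 10 in all, crops included, and the job is handed in when it is done.

```bash
mkdir -p pics; cat > h.py <<'E'
import numpy as np, cv2
from bench import bot
def ray(name,u,v,m=None):
    m=m or bot.camera_model(name); K=np.array(m["mtx"]);R=np.array(m["R"]);t=np.array(m["t"])
    x=(u-K[0,2])/K[0,0]; y=(v-K[1,2])/K[1,1]
    if name=="wrist":
        r=np.hypot(x,y); d=np.array([x/r*np.sin(r),y/r*np.sin(r),np.cos(r)]) if r>1e-9 else np.array([0,0,1.])
    else: d=np.array([x,y,1.])
    return -R.T@t, R.T@d
def onz(name,u,v,z,m=None):
    c,d=ray(name,u,v,m); return c+d*(z-c[2])/d[2]
def save(name,fn,crop=None,s=1):
    im,dp=bot.read_camera(name); np.savez('/tmp/'+fn,im=im,dp=dp)
    o=im[:,:,::-1]
    if crop: a,b,c,d=crop; o=o[b:d,a:c]
    cv2.imwrite('pics/'+fn+'.png',cv2.resize(o,None,fx=s,fy=s,interpolation=cv2.INTER_CUBIC)); return im,dp
E
python3 - <<'E'
from h import *
save('top','top1'); save('scene','scene1')
s=bot.state(); print(s['time'],s['ee_pos'],s['tool_rot'],s['width'])
for n in('top','scene'): m=bot.camera_model(n); print(n,m['mtx'],-np.array(m['R']).T@m['t'],m['R'])
E
```

```text
0.1 [ 0.26058738 -0.59492444  0.30171558] [ 9.78764528e-01  2.04984657e-01 -2.43773185e-04 -1.10917021e-03] 0.09335788342063804
top [[493.82559949   0.         321.61031554]
 [  0.         493.82559949 199.33556328]
 [  0.           0.           1.        ]] [0.40434541 0.010711   1.28243132] [[ 0.01743205 -0.99974518  0.01434205]
 [-0.98006097 -0.01992491 -0.19769546]
 [ 0.19793085 -0.01060985 -0.98015856]]
scene [[428.83214147   0.         319.43313981]
 [  0.         428.83214147 204.71404845]
 [  0.           0.           1.        ]] [1.05622735 0.66216854 0.9177866 ] [[-0.82700611  0.56214892 -0.00703479]
 [ 0.41277293  0.59866104 -0.68645719]
 [-0.38167971 -0.57060806 -0.72713619]]
```

View pics/top1.png

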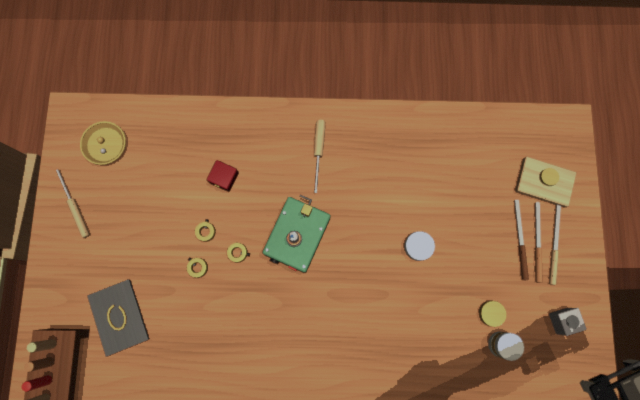

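View pics/scene1.png

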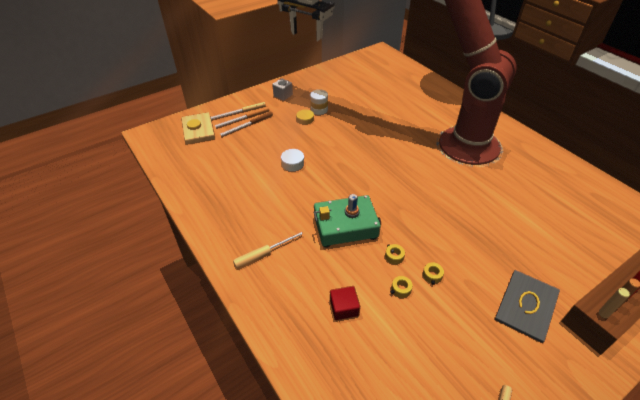

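The top view shows three candidate collars at (204,231), (237,253) and (197,268). The machine is at (297,235) with its spindle near (293,237) and the guide near (307,209). The tin is at (420,246), the ring box at (222,176) and the graver at (319,155). Next I'll measure distances from the base and enlarge.

```bash
python3 - <<'E'
from h import *
im=np.load('/tmp/top1.npz')['im']; 
o=im[185:285,180:340,::-1]; cv2.imwrite('pics/crop1.png',cv2.resize(o,None,fx=5,fy=5,interpolation=cv2.INTER_CUBIC))
hsv=cv2.cvtColor(im,cv2.COLOR_RGB2HSV)
for u,v in((204,231),(237,253),(197,268)):
    # fit outer ring by yellow mask
    m=cv2.inRange(hsv,(21,120,40),(35,255,255)); w=np.zeros_like(m); w[v-16:v+17,u-16:u+17]=m[v-16:v+17,u-16:u+17]
    c=max(cv2.findContours(w,cv2.RETR_EXTERNAL,cv2.CHAIN_APPROX_NONE)[0],key=len)
    (x,y),r=cv2.minEnclosingCircle(c); e=cv2.fitEllipse(c)
    p=onz('top',*e[0],.018); print((u,v),(x,y),r,e,p,np.hypot(*p[:2]))
b=cv2.inRange(hsv,(100,100,60),(130,255,255)); ys,xs=np.nonzero(b[190:280,260:340]); print(list(zip(xs+260,ys+190)))
for n,q,z in(('guide',(307,210),.09),('sp',(293.5,237),.122)): print(n,onz('top',*q,z))
E
```

```text
(204, 231) (205.5, 230.55262756347656) 9.565812110900879 ((203.89186096191406, 230.79835510253906), (18.689285278320312, 19.318401336669922), 104.43578338623047) [0.57104541 0.29812948 0.018     ] 0.6441847888116875
(237, 253) (241.0, 251.0) 8.24631118774414 ((234.50689697265625, 252.77093505859375), (20.215862274169922, 23.4229679107666), 66.50199890136719) [0.51617902 0.21669881 0.018     ] 0.5598206457366075
(197, 268) (201.5, 268.0) 8.139510154724121 ((198.0018768310547, 267.56890869140625), (15.740094184875488, 17.60866355895996), 19.912015914916992) [0.47706687 0.30695315 0.018     ] 0.5672856686282866
[(np.int64(291), np.int64(236))]
guide [0.61774411 0.03315666 0.09      ]
sp [0.54669869 0.06288046 0.122     ]
```

View pics/crop1.png

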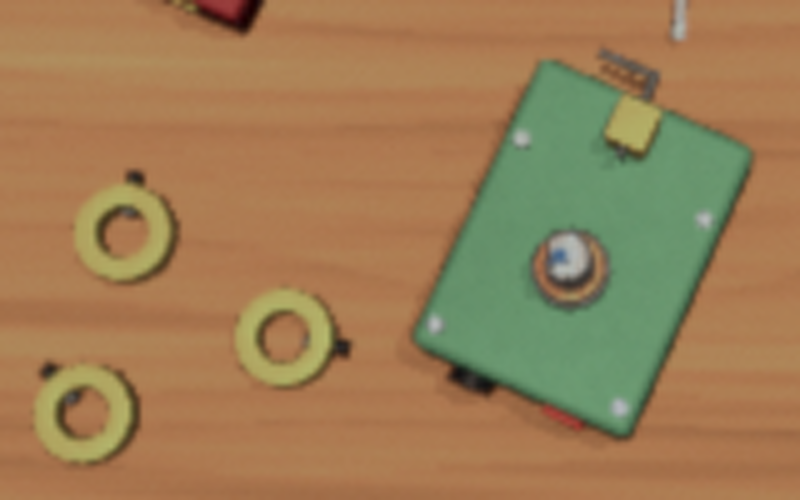

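The three candidates at (204,231), (237,253) and (197,268) lie 0.644, 0.560 and 0.567 m from the base. The crop confirms (204,231), with its screw pointing up at (207,220), is the farthest, so that is the one meant. On the spindle top (294,236) the blue mark points left, roughly world +y. Next I'll travel to the spindle for a wrist view, spinning the tool y axis from -66° towards +90° on the way.

```bash
python3 - <<'E'
from h import *
im=np.load('/tmp/top1.npz')['im']; hsv=cv2.cvtColor(im,cv2.COLOR_RGB2HSV)
g=cv2.inRange(hsv,(60,80,30),(90,255,255)); g[:190]=0
c=max(cv2.findContours(g,cv2.RETR_EXTERNAL,cv2.CHAIN_APPROX_NONE)[0],key=cv2.contourArea)
p=np.array([onz('top',*q[0],.06)[:2] for q in c]); r=cv2.minAreaRect(p.astype(np.float32)*1000); print(r)
for a in (-24,-23,-22,-21,-20): 
  t=np.radians(a); print(a, np.array(r[0])/1000-0.015*np.array([np.cos(t),np.sin(t)]))
E
python3 -m handwheel '[{"tx":1,"ty":0.5,"spin":1},{"tx":1,"ty":1,"spin":1},{"tx":1,"ty":1,"spin":1},{"tx":1,"ty":1,"spin":1},{"tx":1,"ty":1,"spin":1},{"tx":1,"ty":1,"spin":1},{"tx":1,"ty":1,"spin":1},{"tx":1,"ty":1,"spin":1},{"tx":0.5,"ty":1,"spin":1},{"ty":1,"spin":1}]'
```

```text
((501.01495361328125, 108.71525573730469), (28.760364532470703, 4.362584114074707), 64.74803924560547)
-24 [0.48731177 0.11481631]
-23 [0.48720738 0.11457622]
-22 [0.4871072  0.11433435]
-21 [0.48701125 0.11409077]
-20 [0.48691956 0.11384556]schema error: expected keys tx, ty, tz, spin, gripper
```

```bash

python3 -m handwheel '[{"ty":1,"spin":1},{"ty":1,"spin":1},{"ty":1,"spin":1},{"ty":1,"spin":1},{"ty":1,"spin":1},{"ty":1,"spin":1},{"ty":1,"spin":1},{"ty":1,"spin":1},{"ty":1,"spin":1},{"ty":1}]'
python3 - <<'E'
from h import *
print(bot.state()['joint_positions'])
E
```

```text
[ 1.13148713  0.6158104  -0.01263764  1.4247055   0.00810835  1.10339816
 -0.04039913]schema error: expected keys tx, ty, tz, spin, gripper
```

```bash
python3 - <<'E'
from h import *
im=np.load('/tmp/top1.npz')['im']; hsv=cv2.cvtColor(im,cv2.COLOR_RGB2HSV)
print(hsv[220,310],hsv[255,285])
g=cv2.inRange(hsv,(50,60,60),(95,255,255)); g[:190]=0;g[280:]=0
c=max(cv2.findContours(g,cv2.RETR_EXTERNAL,cv2.CHAIN_APPROX_NONE)[0],key=cv2.contourArea)
p=np.array([onz('top',*q[0],.06)[:2] for q in c]); r=cv2.minAreaRect(p.astype(np.float32)*1000); print(r)
for a in (-24,-22,-20): 
  t=np.radians(a); print(a, np.array(r[0])/1000-0.015*np.array([np.cos(t),np.sin(t)]))
E
python3 -m handwheel '[{"tx":1,"ty":0.5,"tz":0,"spin":1,"gripper":0},{"tx":1,"ty":1,"tz":0,"spin":1,"gripper":0},{"tx":1,"ty":1,"tz":0,"spin":1,"gripper":0},{"tx":1,"ty":1,"tz":0,"spin":1,"gripper":0},{"tx":1,"ty":1,"tz":0,"spin":1,"gripper":0},{"tx":1,"ty":1,"tz":0,"spin":1,"gripper":0},{"tx":1,"ty":1,"tz":0,"spin":1,"gripper":0},{"tx":0.5,"ty":1,"tz":0,"spin":1,"gripper":0},{"tx":0,"ty":1,"tz":0,"spin":1,"gripper":0},{"tx":0,"ty":1,"tz":0,"spin":1,"gripper":0}]'
python3 -m handwheel '[{"tx":0,"ty":1,"tz":0,"spin":1,"gripper":0},{"tx":0,"ty":1,"tz":0,"spin":1,"gripper":0},{"tx":0,"ty":1,"tz":0,"spin":1,"gripper":0},{"tx":0,"ty":1,"tz":0,"spin":1,"gripper":0},{"tx":0,"ty":1,"tz":0,"spin":1,"gripper":0},{"tx":0,"ty":1,"tz":0,"spin":1,"gripper":0},{"tx":0,"ty":1,"tz":0,"spin":1,"gripper":0},{"tx":0,"ty":1,"tz":0,"spin":1,"gripper":0},{"tx":0,"ty":1,"tz":0,"spin":1,"gripper":0},{"tx":0,"ty":0,"tz":0,"spin":0,"gripper":0}]'
python3 - <<'E'
from h import *
print(bot.state()['joint_positions'])
save('wrist','w1')
E
```

```text
[ 63  75 149] [ 64  78 151]
((562.3958740234375, 58.67705535888672), (116.82533264160156, 157.26202392578125), 67.1687240600586)
-24 [0.54869269 0.06477811]
-22 [0.54848812 0.06429615]
-20 [0.54830048 0.06380736]
time: 1.35
ee_pos: [0.4857, -0.3092, 0.3021]
tool_rot: [0.616, 0.788, -0.0, -0.001]
force: [-0.4, 0.3, 0.2]
width: 0.0934
grip_force: 0.0
time: 2.6
ee_pos: [0.4855, -0.0382, 0.3028]
tool_rot: [0.036, 0.999, 0.001, -0.0]
force: [-0.1, -1.4, 0.2]
width: 0.0931
grip_force: 0.0
[ 0.58234667  0.46124869 -0.79339588  1.86581028  0.3912382   0.97733814
  1.11632707]
```

View pics/w1.png

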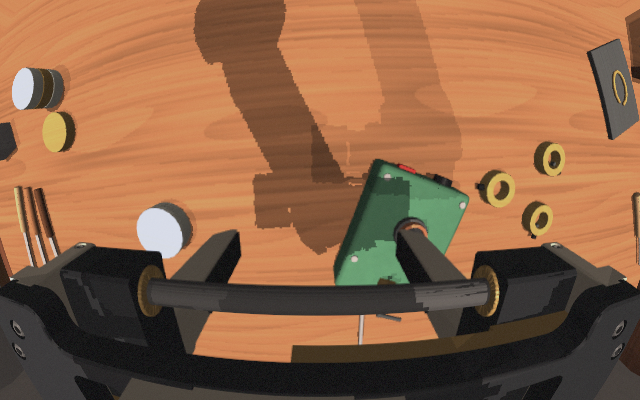

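The wrist view shows the machine at (400,230) with the spindle behind the right finger at (410,235). Image up is the tool's +x, here world -x. I'll place the tool beyond the spindle so the camera sees its top.

```bash

python3 -m handwheel '[{"tx":1,"ty":1,"tz":-0.5,"spin":0,"gripper":0},{"tx":1,"ty":1,"tz":-0.5,"spin":0,"gripper":0},{"tx":1,"ty":1,"tz":-0.5,"spin":0,"gripper":0},{"tx":1,"ty":0.4,"tz":0,"spin":0,"gripper":0},{"tx":0.8,"ty":0,"tz":0,"spin":0,"gripper":0},{"tx":0,"ty":0,"tz":0,"spin":0,"gripper":0},{"tx":0,"ty":0,"tz":0,"spin":0,"gripper":0}]'
python3 - <<'E'
from h import *
m=bot.camera_model('wrist'); im,_=save('wrist','w2',(160,60,480,300),2.5)
print(bot.state()['ee_pos'],m)
hsv=cv2.cvtColor(im,cv2.COLOR_RGB2HSV); b=cv2.inRange(hsv,(100,90,60),(130,255,255))
n,l,st,ce=cv2.connectedComponentsWithStats(b)
for i in range(1,n):
  if st[i,4]>8: print(st[i],ce[i],onz('wrist',*ce[i],.122,m))
import pickle; pickle.dump(m,open('/tmp/w2m','wb'))
E
```

```text
time: 3.52
ee_pos: [0.6291, 0.0602, 0.2572]
tool_rot: [0.039, 0.999, -0.001, -0.001]
force: [-0.3, 0.2, 0.8]
width: 0.0928
grip_force: 0.0
[0.62898975 0.06054269 0.25749932] {'mtx': array([[309.70691629,   0.        , 317.917535  ],
       [  0.        , 309.70691629, 198.92988345],
       [  0.        ,   0.        ,   1.        ]]), 'R': array([[ 7.67343308e-02,  9.97051268e-01, -7.81704663e-04],
       [ 9.62525486e-01, -7.38726048e-02,  2.60935867e-01],
       [ 2.60108690e-01, -2.07751498e-02, -9.65355822e-01]]), 't': array([-0.10736534, -0.62042832,  0.18340917])}
[313 100  10  11  82] [317.70731707 105.01219512] [0.5491939  0.06536637 0.122     ]
```

View pics/w2.png

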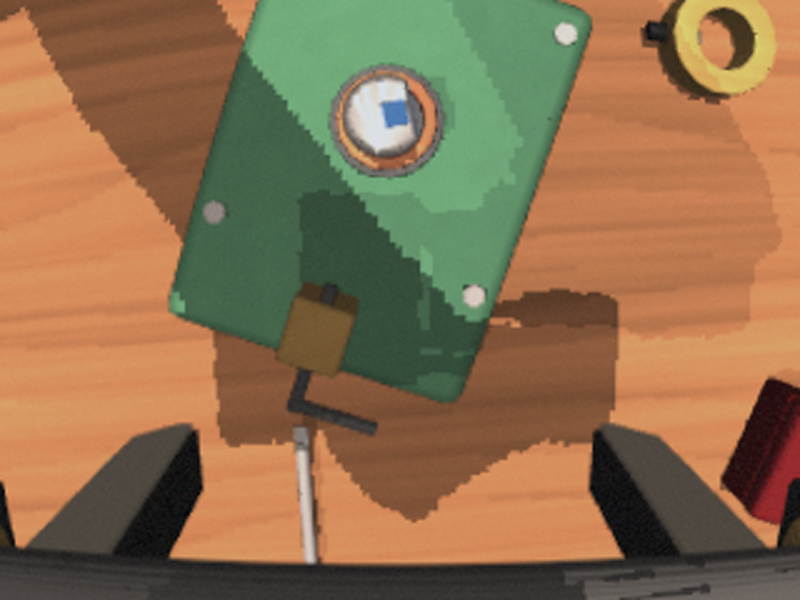

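The wrist crop shows the spindle top at crop (380,118). Its blue mark at (396,112) points right, with the straight flat edge at x≈408. The guide is at (318,330). Next I'll compute the exact directions.

```bash
python3 - <<'E'
from h import *
import pickle; m=pickle.load(open('/tmp/w2m','rb'))
im=np.load('/tmp/w2.npz')['im']; hsv=cv2.cvtColor(im,cv2.COLOR_RGB2HSV)
sub=hsv[80:132,285:340]
w=((sub[...,1]<70)&(sub[...,2]>120))|((sub[...,0]>95)&(sub[...,0]<130)&(sub[...,1]>90))
w=w.astype(np.uint8); 
for r in range(4,44): print(''.join('.#'[v] if not(95<h[0]<130 and h[1]>90 and h[2]>60) else 'B' for v,h in zip(w[r],sub[r])))
c=max(cv2.findContours(w,cv2.RETR_EXTERNAL,cv2.CHAIN_APPROX_NONE)[0],key=cv2.contourArea)
P=np.array([onz('wrist',q[0][0]+285,q[0][1]+80,.122,m)[:2] for q in c]); np.set_printoptions(precision=4,suppress=True)
print(P.min(0),P.max(0)); 
B=cv2.inRange(sub,(95,90,60),(130,255,255)); ys,xs=np.nonzero(B); b=np.array([onz('wrist',x+285,y+80,.122,m)[:2] for x,y in zip(xs,ys)])
print('blue',b.mean(0)); d=b-b.mean(0); print(np.linalg.eigh(d.T@d))
# guide top corners
g=cv2.inRange(hsv,(15,120,40),(30,255,160)); g[:170]=0;g[215:]=0;g[:,:265]=0;g[:,310:]=0
E
```

```text
.......................................................
.......................................................
........................#######..####..................
....................###.####..###.#.###................
..................######.#.......###.#.................
.................######..............#...##............
................####.....#######.......#...............
..............#.##......############.........#.........
.............####...#################.....#...#........
............#.##...##################..................
...........####...###################..........#.......
...........###...####################.#......#..#......
..........##.....#####################...........#.....
...........#....######################.................
.........##....#######################.........#.......
........#.#....#######################.................
.........##...###################.BB.#.#...............
.......#.##..###############.BBBBBBBB..................
.......#.#...###############BBBBBBBBB#.................
.......#.#...###############BBBBBBBB
[... 609 characters left out ...]
############..............
........###......########################..............
........#.........#.####################...............
........##.#........###################................
.........####........#################............#....
.........####..........############....................
..........#.#...........#######........................
............##...........#....................#........
.............#...............................#.........
..............###..........................#####.......
[0.5382 0.051 ] [0.5599 0.0701]
blue [0.5492 0.0654]
EighResult(eigenvalues=array([0.0002, 0.0003]), eigenvectors=array([[ 0.2557, -0.9667],
       [-0.9667, -0.2557]]))
```

Flat normal ≈ 94° world, axis ≈ (0.549, 0.0625), machine yaw ≈ -22.8°. The spindle top diameter and the 8 mm flat offset both agree with the given sizes. Now I'll move over the spindle, spin +8°, descend and grip.

```bash

python3 -m handwheel '[{"tx":-1,"ty":0.07,"tz":0,"spin":1,"gripper":0},{"tx":-1,"ty":0,"tz":0,"spin":0,"gripper":0},{"tx":-0.67,"ty":0,"tz":0,"spin":0,"gripper":0},{"tx":0,"ty":0,"tz":-0.5,"spin":0,"gripper":0},{"tx":0,"ty":0,"tz":-0.8,"spin":0,"gripper":0},{"tx":0,"ty":0,"tz":-0.8,"spin":0,"gripper":0},{"tx":0,"ty":0,"tz":-0.75,"spin":0,"gripper":0},{"tx":0,"ty":0,"tz":0,"spin":0,"gripper":0}]'
python3 -m handwheel '[{"tx":0,"ty":0,"tz":0,"spin":0,"gripper":1},{"tx":0,"ty":0,"tz":0,"spin":0,"gripper":1},{"tx":0,"ty":0,"tz":0,"spin":0,"gripper":1},{"tx":0,"ty":0,"tz":0,"spin":0,"gripper":1},{"tx":0,"ty":0,"tz":0,"spin":0,"gripper":1},{"tx":0,"ty":0,"tz":0,"spin":0,"gripper":1},{"tx":0,"ty":0,"tz":0,"spin":0,"gripper":1},{"tx":0,"ty":0,"tz":0,"spin":0,"gripper":1},{"tx":0,"ty":0,"tz":0,"spin":0,"gripper":1}]' 25
```

```text
time: 4.58
ee_pos: [0.5491, 0.0629, 0.17]
tool_rot: [-0.032, 0.999, -0.0, -0.002]
force: [-0.2, 0.5, -0.1]
width: 0.0929
grip_force: 0.0
time: 5.7
ee_pos: [0.5498, 0.0618, 0.1722]
tool_rot: [-0.031, 1.0, -0.002, -0.0]
force: [0.1, -4.7, 2.0]
width: 0.0201
grip_force: 25.0
```

Width is 20.1 mm, so the fingers are squarely on the flat at 93.6°. Turn by -116.4° = 14.55 spin units, following the 2 mm grip offset as it goes round.

```bash

python3 -m handwheel '[{"tx":0,"ty":0,"tz":0,"spin":-1,"gripper":1},{"tx":0,"ty":0,"tz":0,"spin":-1,"gripper":1},{"tx":0,"ty":0,"tz":0,"spin":-1,"gripper":1},{"tx":0,"ty":0,"tz":0,"spin":-1,"gripper":1},{"tx":-0.03,"ty":0,"tz":0,"spin":-1,"gripper":1},{"tx":-0.01,"ty":0,"tz":0,"spin":-1,"gripper":1},{"tx":-0.01,"ty":0,"tz":0,"spin":-1,"gripper":1}]'
python3 -m handwheel '[{"tx":-0.01,"ty":0,"tz":0,"spin":-1,"gripper":1},{"tx":-0.01,"ty":0.01,"tz":0,"spin":-1,"gripper":1},{"tx":0,"ty":0.01,"tz":0,"spin":-1,"gripper":1},{"tx":0,"ty":0.01,"tz":0,"spin":-1,"gripper":1},{"tx":0,"ty":0.01,"tz":0,"spin":-1,"gripper":1},{"tx":0,"ty":0.01,"tz":0,"spin":-1,"gripper":1},{"tx":0,"ty":0,"tz":0,"spin":-1,"gripper":1},{"tx":0,"ty":0,"tz":0,"spin":-0.55,"gripper":1},{"tx":0,"ty":0,"tz":0,"spin":0,"gripper":1}]'
```

```text
time: 6.58
ee_pos: [0.5479, 0.0615, 0.1721]
tool_rot: [0.444, 0.896, -0.002, 0.0]
force: [-0.2, -5.6, 1.3]
width: 0.0195
grip_force: 25.0
time: 7.7
ee_pos: [0.5467, 0.0632, 0.1722]
tool_rot: [0.833, 0.553, -0.002, 0.001]
force: [-2.0, -6.0, 3.0]
width: 0.0199
grip_force: 25.0
```

```bash

python3 -m handwheel '[{"tx":0,"ty":0,"tz":0,"spin":0,"gripper":0.55},{"tx":0,"ty":0,"tz":0,"spin":0,"gripper":0.55},{"tx":0,"ty":0,"tz":0,"spin":0,"gripper":0.55},{"tx":0,"ty":0,"tz":0.5,"spin":0,"gripper":0.55},{"tx":0,"ty":0,"tz":1,"spin":0,"gripper":0.55},{"tx":0,"ty":0,"tz":1,"spin":0,"gripper":0.2},{"tx":0,"ty":0,"tz":1,"spin":1,"gripper":0.2},{"tx":0,"ty":0,"tz":0,"spin":1,"gripper":0.2},{"tx":0,"ty":0,"tz":0,"spin":1,"gripper":0.2},{"tx":0,"ty":0,"tz":0,"spin":1,"gripper":0.2}]'
python3 -m handwheel '[{"tx":1,"ty":1,"tz":0,"spin":1,"gripper":0},{"tx":1,"ty":1,"tz":0,"spin":1,"gripper":0},{"tx":1,"ty":1,"tz":0,"spin":1,"gripper":0},{"tx":0,"ty":1,"tz":0,"spin":1,"gripper":0},{"tx":0,"ty":0,"tz":0,"spin":1,"gripper":0},{"tx":0,"ty":0,"tz":0,"spin":1,"gripper":0},{"tx":0,"ty":0,"tz":0,"spin":1,"gripper":0},{"tx":0,"ty":0,"tz":0,"spin":1,"gripper":0},{"tx":0,"ty":0,"tz":0,"spin":0.9,"gripper":0},{"tx":0,"ty":0,"tz":0,"spin":0,"gripper":0}]'
python3 - <<'E'
from h import *
import pickle
s=bot.state(); print(s['joint_positions'])
m=bot.camera_model('wrist'); im,_=save('wrist','w3',(140,40,540,300),2); pickle.dump(m,open('/tmp/w3m','wb'))
E
```

```text
time: 8.95
ee_pos: [0.5477, 0.0653, 0.2785]
tool_rot: [0.646, 0.763, 0.001, 0.001]
force: [-0.2, -0.4, 0.3]
width: 0.0744
grip_force: 0.0
time: 10.2
ee_pos: [0.6377, 0.185, 0.2781]
tool_rot: [0.084, 0.996, 0.0, 0.0]
force: [-0.3, -0.4, 0.1]
width: 0.0928
grip_force: 0.0
[ 1.59034126e-04  7.20827722e-01 -5.93767357e-01  1.39945854e+00
  4.17243722e-01  1.14654624e+00  7.52873575e-01]
```

View pics/w3.png

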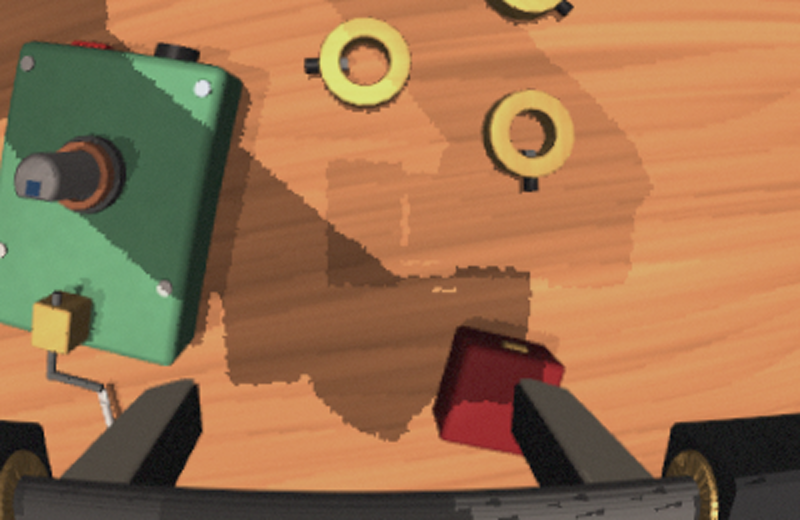

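The crop shows the spindle's blue mark at (34,188) pointing down to the guide at (55,325). The wanted collar is at (529,133) with its screw at (530,184). The ring box is at (500,390), and the two decoys are at (365,62) and (530,5). Now I'll measure the collar.

```bash
python3 - <<'E'
from h import *
import pickle; m=pickle.load(open('/tmp/w3m','rb')); np.set_printoptions(precision=4,suppress=True)
im=np.load('/tmp/w3.npz')['im']; hsv=cv2.cvtColor(im,cv2.COLOR_RGB2HSV)
y=cv2.inRange(hsv,(20,110,110),(35,255,255)); w=np.zeros_like(y); w[78:135,375:435]=y[78:135,375:435]
cs,hi=cv2.findContours(w,cv2.RETR_CCOMP,cv2.CHAIN_APPROX_NONE)
from scipy.optimize import least_squares
for c in cs:
  if len(c)<40: continue
  P=np.array([onz('wrist',*q[0],.024,m)[:2] for q in c]);
  f=least_squares(lambda a:np.hypot(P[:,0]-a[0],P[:,1]-a[1])-a[2],[*P.mean(0),.02],loss='soft_l1',f_scale=.001); print(len(c),f.x)
d=cv2.inRange(hsv,(0,0,0),(180,255,55)); d[:120]=0;d[142:]=0;d[:,:390]=0;d[:,420:]=0
ys,xs=np.nonzero(d); print(len(xs),xs.mean(),ys.mean(),xs.min(),xs.max(),ys.min(),ys.max(), onz('wrist',xs.mean(),ys.mean(),.012,m))
b=cv2.inRange(hsv,(100,90,40),(130,255,255)); b[:,190:]=0
ys,xs=np.nonzero(b); q=np.array([onz('wrist',x,v,.122,m)[:2] for x,v in zip(xs,ys)]); print('blue',len(q),q.mean(0),xs.mean(),ys.mean(),np.degrees(np.arctan2(*(q.mean(0)-[.5485,.0624])[::-1])))
gd=onz('wrist',140+52/2,40+328/2,.09,m); print('guide',gd)
E
```

```text
119 [0.5684 0.2921 0.0214]
80 [0.5688 0.2934 0.0154]
35 404.2857142857143 132.02857142857144 402 407 129 135 [0.5987 0.2914 0.012 ]
blue 42 [0.5525 0.0615] 156.07142857142858 133.76190476190476 -12.929002359289964
guide [0.6195 0.0356 0.09  ]
```

```bash

python3 -m handwheel '[{"tx":0,"ty":1,"tz":-0.5,"spin":0.6,"gripper":0},{"tx":0,"ty":1,"tz":-1,"spin":0,"gripper":0},{"tx":0,"ty":1,"tz":-0.8,"spin":0,"gripper":0},{"tx":0,"ty":0.6,"tz":0,"spin":0,"gripper":0},{"tx":0,"ty":0,"tz":0,"spin":0,"gripper":0},{"tx":0,"ty":0,"tz":0,"spin":0,"gripper":0}]'
python3 - <<'E'
from h import *
import pickle; np.set_printoptions(precision=4,suppress=True)
m=bot.camera_model('wrist'); im,_=save('wrist','w4',(220,40,420,190),4); pickle.dump(m,open('/tmp/w4m','wb'))
E
```

```text
time: 11.0
ee_pos: [0.6387, 0.292, 0.2098]
tool_rot: [0.043, 0.999, -0.0, 0.001]
force: [-0.7, -0.5, -1.1]
width: 0.0929
grip_force: 0.0
```

View pics/w4.png

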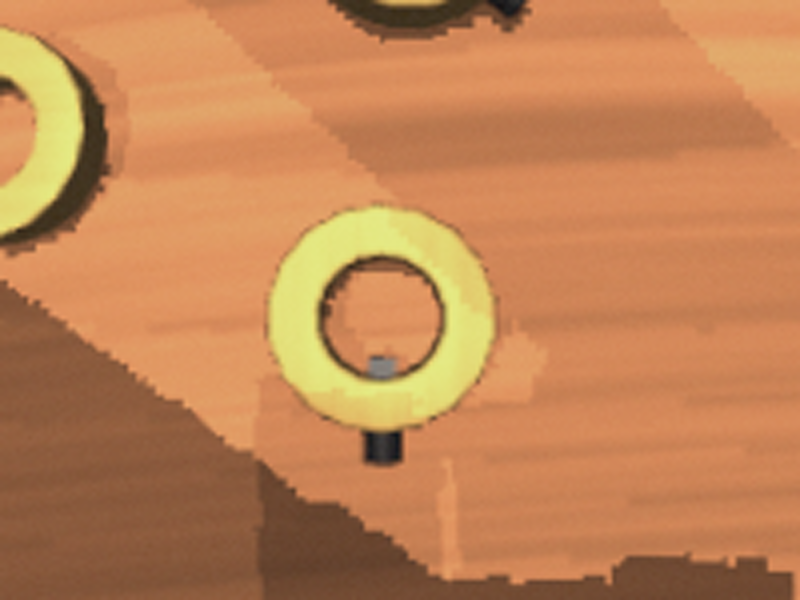

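The near view shows the collar ring centre at crop (382,317), i.e. image (315.5,119.2). The screw head is at (383,448) and the nose at (382,368), so the screw lies along the tool's -x within a degree.

```bash
python3 - <<'E'
from h import *
import pickle; m=pickle.load(open('/tmp/w4m','rb')); np.set_printoptions(precision=4,suppress=True)
im=np.load('/tmp/w4.npz')['im']; hsv=cv2.cvtColor(im,cv2.COLOR_RGB2HSV)
y=cv2.inRange(hsv,(20,90,110),(35,255,255)); w=np.zeros_like(y); w[85:150,280:350]=y[85:150,280:350]
from scipy.optimize import least_squares
for c in cv2.findContours(w,cv2.RETR_CCOMP,cv2.CHAIN_APPROX_NONE)[0]:
  if len(c)<40: continue
  P=np.array([onz('wrist',*q[0],.024,m)[:2] for q in c]);
  f=least_squares(lambda a:np.hypot(P[:,0]-a[0],P[:,1]-a[1])-a[2],[*P.mean(0),.02],loss='soft_l1',f_scale=.001); print(len(c),f.x)
d=cv2.inRange(hsv,(0,0,0),(180,255,70)); d[:147]=0;d[158:]=0;d[:,:305]=0;d[:,326:]=0
ys,xs=np.nonzero(d); s=onz('wrist',xs.mean(),ys.mean(),.012,m); print(len(xs),xs.mean(),ys.mean(),s, np.degrees(np.arctan2(s[1]-f.x[1],s[0]-f.x[0])))
print(bot.state()['ee_pos'])
E
```

```text
157 [0.5692 0.2944 0.0235]
90 [0.5694 0.2945 0.0139]
53 315.52830188679246 151.16981132075472 [0.5986 0.2925 0.012 ] -3.8242157408017246
[0.6387 0.2916 0.2096]
```

```bash

python3 -m handwheel '[{"tx":-1,"ty":0.09,"tz":0,"spin":0.08,"gripper":0},{"tx":-1,"ty":0,"tz":0,"spin":0,"gripper":0},{"tx":-0.31,"ty":0,"tz":-0.5,"spin":0,"gripper":0},{"tx":0,"ty":0,"tz":-0.9,"spin":0,"gripper":0},{"tx":0,"ty":0,"tz":-0.9,"spin":0,"gripper":0},{"tx":0,"ty":0,"tz":-0.9,"spin":0,"gripper":0},{"tx":0,"ty":0,"tz":-0.6,"spin":0,"gripper":0},{"tx":0,"ty":0,"tz":-0.2,"spin":0,"gripper":0},{"tx":0,"ty":0,"tz":0,"spin":0,"gripper":0},{"tx":0,"ty":0,"tz":0,"spin":0,"gripper":0}]' 
python3 -m handwheel '[{"tx":0,"ty":0,"tz":0,"spin":0,"gripper":1},{"tx":0,"ty":0,"tz":0,"spin":0,"gripper":1},{"tx":0,"ty":0,"tz":0,"spin":0,"gripper":1},{"tx":0,"ty":0,"tz":0,"spin":0,"gripper":1},{"tx":0,"ty":0,"tz":0,"spin":0,"gripper":1},{"tx":0,"ty":0,"tz":0,"spin":0,"gripper":1},{"tx":0,"ty":0,"tz":0,"spin":0,"gripper":1}]' 30
```

```text
time: 12.3
ee_pos: [0.5688, 0.2964, 0.0894]
tool_rot: [0.036, 0.999, 0.001, 0.001]
force: [0.2, -0.7, 0.1]
width: 0.0933
grip_force: 0.0
time: 13.18
ee_pos: [0.5682, 0.2958, 0.0882]
tool_rot: [0.036, 0.999, -0.0, -0.0]
force: [-0.9, -0.8, 0.4]
width: 0.0502
grip_force: 30.0
```

```bash

python3 -m handwheel '[{"tx":0,"ty":0,"tz":0.5,"spin":0,"gripper":1},{"tx":0,"ty":0,"tz":1,"spin":0,"gripper":1},{"tx":0,"ty":0,"tz":1,"spin":0,"gripper":1},{"tx":0,"ty":0,"tz":1,"spin":0,"gripper":1},{"tx":0,"ty":0,"tz":1,"spin":0,"gripper":1},{"tx":0,"ty":0,"tz":0.55,"spin":-0.5,"gripper":1},{"tx":0,"ty":-1,"tz":0,"spin":-0.5,"gripper":1},{"tx":0,"ty":-1,"tz":0,"spin":-0.5,"gripper":1},{"tx":0,"ty":-1,"tz":0,"spin":-0.5,"gripper":1},{"tx":-0.3,"ty":-1,"tz":0,"spin":-0.33,"gripper":1}]'
python3 -m handwheel '[{"tx":-0.35,"ty":-1,"tz":0,"spin":0,"gripper":1},{"tx":0,"ty":-1,"tz":0,"spin":0,"gripper":1},{"tx":0,"ty":-1,"tz":0,"spin":0,"gripper":1},{"tx":0,"ty":-0.78,"tz":0,"spin":0,"gripper":1},{"tx":0,"ty":0,"tz":0,"spin":0,"gripper":1},{"tx":0,"ty":0,"tz":0,"spin":0,"gripper":1},{"tx":0,"ty":0,"tz":0,"spin":0,"gripper":1}]'
python3 - <<'E'
from h import *
import pickle; np.set_printoptions(precision=4,suppress=True)
m=bot.camera_model('wrist'); im,_=save('wrist','w5',(160,100,480,340),2.5); pickle.dump(m,open('/tmp/w5m','wb')); s=bot.state(); print(s['ee_pos'],s['tool_rot'])
save('top','top5'); save('scene','scene5')
E
```

```text
time: 14.42
ee_pos: [0.5593, 0.1748, 0.2403]
tool_rot: [0.198, 0.98, 0.0, 0.0]
force: [-0.2, 0.7, -2.5]
width: 0.05
grip_force: 30.0
time: 15.3
ee_pos: [0.5486, 0.0644, 0.2401]
tool_rot: [0.196, 0.981, 0.001, 0.0]
force: [1.1, 0.3, -2.6]
width: 0.0501
grip_force: 30.0
[0.5486 0.0642 0.2399] [ 0.196   0.9806  0.0005 -0.    ]
```

View pics/w5.png

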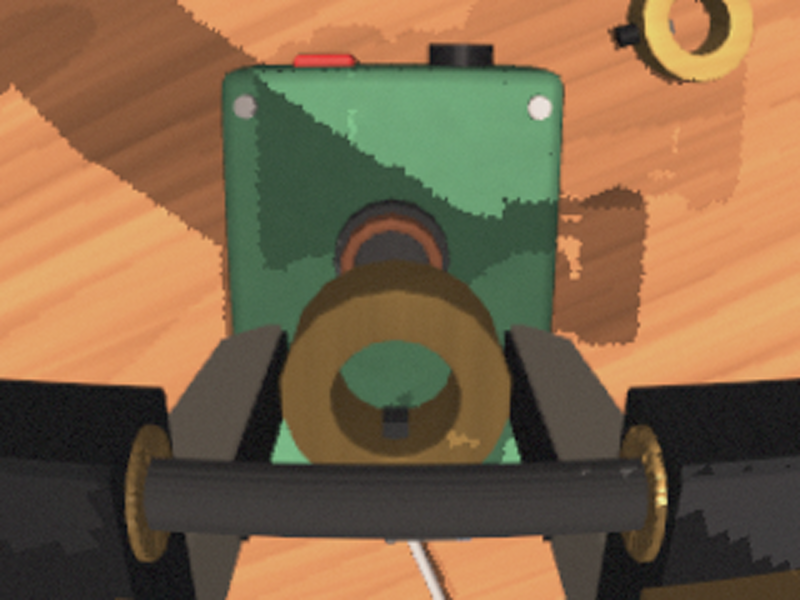

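The wrist crop shows the held collar with its bore centred near (396,390) and the nose at (396,422). The copper sleeve's arc centre is at u≈391, below and behind. Now I'll compare the lateral positions by rays at their known heights.

```bash
python3 - <<'E'
from h import *
import pickle; m=pickle.load(open('/tmp/w5m','rb')); np.set_printoptions(precision=4,suppress=True)
F=lambda u,v,z: onz('wrist',160+u/2.5,100+v/2.5,z,m)[:2]
t=np.radians(2*np.degrees(np.arctan2(.9806,.196))-90); Y=np.array([np.cos(t),np.sin(t)]); X=np.array([-Y[1],Y[0]]); print(np.degrees(t))
tcp=np.array([.5486,.0642])
def show(n,p): print(n,p,'rel tcp toolx,tooly mm',1000*(p-tcp)@X,1000*(p-tcp)@Y)
from scipy.optimize import least_squares
im=np.load('/tmp/w5.npz')['im']; hsv=cv2.cvtColor(im,cv2.COLOR_RGB2HSV)
# boss/sleeve outlines by hand
for n,z,P in(('boss',.07,[(335,250),(447,250),(390,200)]),('sleeveL-R',.079,[(341,258),(443,258)])):
  q=np.array([F(*p,z) for p in P]); print(n,np.linalg.norm(q[0]-q[1])*1000); show(n+' mid',(q[0]+q[1])/2)
  if len(q)==3: show('top',q[2])
z=.1757
for n,P in (('outerLR',[(281,385),(511,385)]),('boreLR',[(330,390),(461,390)])):
  q=np.array([F(*p,z) for p in P]); print(n,np.linalg.norm(q[0]-q[1])*1000); show(n,(q[0]+q[1])/2)
show('bore top',F(396,340,z)); show('outer top',F(396,289,z)); show('nose',F(396,410,z-.008))
# housing edges at z .06: yaw
a=F(228,330,.06);b=F(226,90,.06);c=F(553,330,.06);d=F(562,90,.06)
for p,q in((b,a),(d,c)): print(np.degrees(np.arctan2(*(q-p)[::-1])))
# top cam
print(np.degrees(np.arctan2(*((F(540,107,.06)-F(245,107,.06)))[::-1])))
E
```

```text
67.3936190557051
boss 37.816787817789425
boss mid [0.5461 0.064 ] rel tcp toolx,tooly mm 2.2865882509059325 -1.1415044899774671
top [0.53   0.0703] rel tcp toolx,tooly mm 19.48614357224051 -1.4750357469747788
sleeveL-R 33.2938973003848
sleeveL-R mid [0.5464 0.0643] rel tcp toolx,tooly mm 2.0570005413306607 -0.7864032191578243
outerLR 48.10120733675538
outerLR [0.5467 0.0652] rel tcp toolx,tooly mm 2.100675942362158 0.2212045395441073
boreLR 27.32463425455188
boreLR [0.5476 0.0647] rel tcp toolx,tooly mm 1.0983311916267764 0.10988841045260217
bore top [0.5372 0.0692] rel tcp toolx,tooly mm 12.456991695917498 0.1866714541017675
outer top [0.5271 0.0733] rel tcp toolx,tooly mm 23.369960691842387 0.16436213315709738
nose [0.5558 0.0615] rel tcp toolx,tooly mm -7.646404520891787 0.25475231403429965
-24.967428976882392
-21.836419756310754
67.45335458220728
```

Both references agree: shift by (-1.0, -1.2) mm. The yaw matches (-22.6° against -22.55°). Now I'll descend with force checks.

```bash

python3 -m handwheel '[{"tx":-0.033,"ty":-0.04,"tz":0,"spin":0,"gripper":1},{"tx":0,"ty":0,"tz":-0.5,"spin":0,"gripper":1},{"tx":0,"ty":0,"tz":-0.4,"spin":0,"gripper":1},{"tx":0,"ty":0,"tz":-0.15,"spin":0,"gripper":1},{"tx":0,"ty":0,"tz":-0.1,"spin":0,"gripper":1},{"tx":0,"ty":0,"tz":0,"spin":0,"gripper":1},{"tx":0,"ty":0,"tz":0,"spin":0,"gripper":1}]'
```

```text
time: 16.32
ee_pos: [0.5478, 0.0616, 0.2054]
tool_rot: [0.197, 0.98, 0.0, 0.0]
force: [0.2, 1.2, -3.1]
width: 0.0501
grip_force: 30.0
```

```bash

python3 -m handwheel '[{"tx":0,"ty":0,"tz":-0.1,"spin":0,"gripper":1},{"tx":0,"ty":0,"tz":-0.1,"spin":0,"gripper":1},{"tx":0,"ty":0,"tz":0,"spin":0,"gripper":1},{"tx":0,"ty":0,"tz":0,"spin":0,"gripper":1}]'
python3 -m handwheel '[{"tx":0,"ty":0,"tz":-0.1,"spin":0,"gripper":1},{"tx":0,"ty":0,"tz":-0.1,"spin":0,"gripper":1},{"tx":0,"ty":0,"tz":0,"spin":0,"gripper":1},{"tx":0,"ty":0,"tz":0,"spin":0,"gripper":1}]'
```

```text
time: 16.82
ee_pos: [0.5479, 0.0617, 0.1991]
tool_rot: [0.197, 0.98, 0.0, 0.0]
force: [0.9, 2.0, -3.2]
width: 0.0502
grip_force: 30.0
time: 17.32
ee_pos: [0.5478, 0.0617, 0.193]
tool_rot: [0.197, 0.98, 0.0, -0.0]
force: [2.5, 3.7, -4.0]
width: 0.0505
grip_force: 30.0
```

The nose is past the top without resistance. A light side force of (+2.5, +3.7) N calls for a nudge of about 0.8 mm, then on down.

```bash

python3 -m handwheel '[{"tx":0.02,"ty":0.025,"tz":0,"spin":0,"gripper":1},{"tx":0,"ty":0,"tz":-0.2,"spin":0,"gripper":1},{"tx":0,"ty":0,"tz":-0.2,"spin":0,"gripper":1},{"tx":0,"ty":0,"tz":-0.2,"spin":0,"gripper":1},{"tx":0,"ty":0,"tz":-0.2,"spin":0,"gripper":1},{"tx":0,"ty":0,"tz":0,"spin":0,"gripper":1},{"tx":0,"ty":0,"tz":0,"spin":0,"gripper":1}]' 45
```

```text
time: 18.2
ee_pos: [0.5481, 0.0618, 0.1689]
tool_rot: [0.197, 0.98, -0.0, -0.0]
force: [0.4, 1.1, -3.1]
width: 0.0496
grip_force: 45.0
```

```bash

python3 -m handwheel '[{"tx":0,"ty":0,"tz":-0.1,"spin":0,"gripper":1},{"tx":0,"ty":0,"tz":-0.1,"spin":0,"gripper":1},{"tx":0,"ty":0,"tz":-0.1,"spin":0,"gripper":1},{"tx":0,"ty":0,"tz":0,"spin":0,"gripper":1},{"tx":0,"ty":0,"tz":0,"spin":0,"gripper":1}]'
python3 -m handwheel '[{"tx":0,"ty":0,"tz":-0.05,"spin":0,"gripper":1},{"tx":0,"ty":0,"tz":-0.05,"spin":0,"gripper":1},{"tx":0,"ty":0,"tz":0,"spin":0,"gripper":1},{"tx":0,"ty":0,"tz":0,"spin":0,"gripper":1}]'
```

```text
time: 18.82
ee_pos: [0.5485, 0.0618, 0.161]
tool_rot: [0.197, 0.98, -0.0, 0.0]
force: [-1.8, 0.7, 4.7]
width: 0.0499
grip_force: 45.0
time: 19.32
ee_pos: [0.5485, 0.062, 0.1599]
tool_rot: [0.197, 0.98, -0.001, 0.001]
force: [-4.1, -1.5, 17.3]
width: 0.0498
grip_force: 45.0
```

It has reached the stop: TCP z 0.1599 against the expected 0.160, with about 20 N of push. A final look checks the alignment.

```bash
python3 - <<'E'
from h import *
save('wrist','w6',(200,120,440,300),3.3)
s=bot.state(); print(s['time'],s['force'],s['moment'],s['grip_force'],s['ee_pos'])
E
```

```text
19.375 [-4.22030281 -0.56522562 16.95133564] [-0.22191169  1.06145917  0.01745724] 45.00619411468506 [0.54853266 0.06195927 0.15994021]
```

View pics/w6.png

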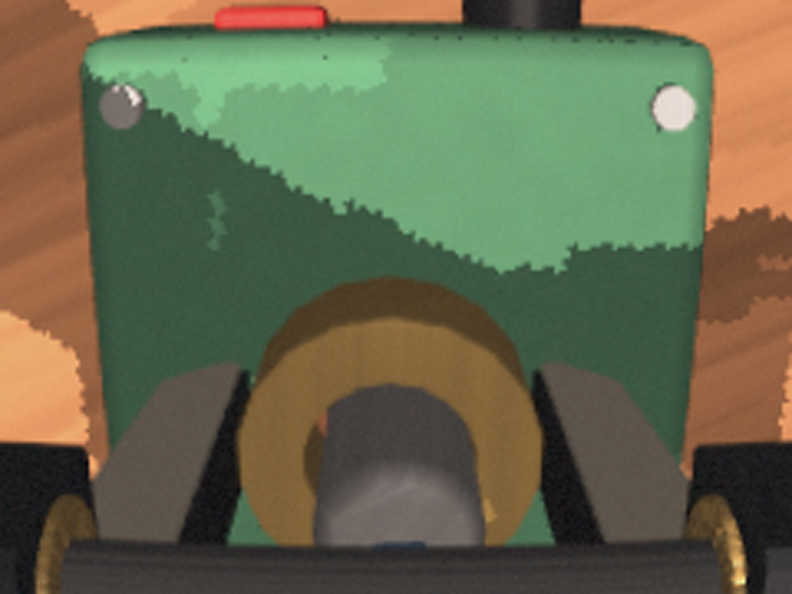

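The spindle stands through the collar at (400,500). The blue mark at (400,546) points straight at the guide side, squarely with the housing, and the collar is down and gripped. Handing in.

```bash
python3 -c "
from bench import bot
print(bot.close_job())"
```

```text
the job is handed in; nothing more can be done
None
```

I turned the spindle until its blue flat faced the key guide, then slid the farthest collar down with its screw on the flat. I handed the job in at about 19 s with the collar gripped at 45 N and pressed against its stop with about 20 N; no verdict came back.

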